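# Hold the drive collar on the flats of a cereal mill's spindle

## Task

Feel with the fingers for the two flats on the cereal mill's upright spindle, gently, never pinching the spindle harder than 20 N. Then fit the loose collar (the ring with the screw boss) over the spindle so that its slot sits on those flats and its set screw faces squarely towards the chute; the spindle has to be turned for that. Push it fully down against its spring washer and finish while still holding it down there in the gripper, ready for me to tighten the screw; leave the breakfast things and the plain ring where they are.

Things in the scene. Friction and masses are not known exactly. Their poses are not given: they have to be found in the camera images.
- mill: Low white cereal mill, hopper taken off, fixed to the table: housing 150 (x) by 140 (y) by 70 mm high. Origin: centre of its underside; z up. Its steel outlet chute sticks out of its -x side to 120 mm from the centre. A black dial sticks out 12 mm on its +y side.
- bearing: Dark steel bearing boss in the middle of the housing's top, 44 mm across, top face 84 mm above the table; origin at the centre of its underside; it does not turn. It carries the upright spindle on the mill's vertical axis, which turns either way without end with light friction (0.04 N m) and stays where it is left. Do not pinch the spindle harder than 20 N.
- spindle_top (a point): Top of the spindle, on its axis, 136 mm above the table; axes as the mill's, they do not turn. Spindle: 22 mm round steel bar with a flat on either side over its whole length, each 18 mm wide, 13 mm apart. Pinched squarely across the flats the pads are 13 mm apart, across the round 22, askew in between. Start angle unknown, flats at least 28 degrees off facing the chute.
- seat (a point): Point on the spindle's axis 90 mm above the table, axes as the mill's: where the centre of the collar's underside is when fully down. A dark spring washer round the spindle, 34 mm across, 4 mm thick, has its top 96 mm above the table when free, 90 mm fully down; it pushes up with 3 N free, 6 N fully down, and lifts the collar when let go.
- collar: Loose aluminium collar standing on the table, 44 mm across, 28 mm high, 0.11 to 0.16 kg. Origin: centre of its underside; z up along the bore. Its slot has flat walls 15 mm apart along x and round ends 24 mm apart along y: it goes over the spindle within 6 degrees of the flats. A 13 mm screw boss sticks out along +x to 31 mm from the axis, at mid height; the +y and -y sides are clear to grip.
- screw (a point): Head of the set screw, on the collar's boss, 30 mm from its axis along +x, 14 mm above its underside.
- spacer: Bystander: plain loose aluminium ring with a round bore and no boss, 40 mm across, 22 mm high; origin at the centre of its underside.
- bowl_left: Bystander: blue bowl, 150 mm across, 58 mm high, loose on a fixed brass plate 220 mm across; origin at the centre of its underside.
- bowl_right: Bystander: orange bowl, 150 mm across, 58 mm high, loose on a fixed brass plate 220 mm across; origin at the centre of its underside.
- jug: Bystander: white plastic milk jug with a handle, about 112 mm across, 212 mm high; origin at the centre of its underside.
- mug: Bystander: white mug 80 mm across, 90 mm high; origin at the centre of its underside.
- driver: Bystander: screwdriver 160 mm long lying beyond the rings; origin under its middle.
- spoon: Bystander: white spoon 145 mm long lying nearer the robot than the rings; origin under its middle.
Mind the look-alikes: they are no part of the job. Leave any pink or purple look-alike of the collar alone.

How it is judged (in metres and radians):
On the way:
1. the fingers feel the spindle while the collar still stands on the table (contact force between the fingers and bearing above 1.5 N and height (world z) of collar below 0.03 m), for 0.1 s.
At the end, for the whole second after the job is handed in: The collar is on the spindle, within 4 mm of its axis and upright within 0.1 rad, its underside within 3 mm of fully down against the spring, its screw towards the chute within 0.2 rad, at rest, and the gripper's fingers hold it with more than 2 N (horizontal distance between collar and seat below 0.004 m and z of collar in the frame of seat below 0.003 m and angle between collar's own z axis and vertical below 0.1 rad and angle between the x axis of collar and the x axis of mill, either way round below 0.2 rad and x of screw in the frame of mill below -0.02 m and contact force between the fingers and collar above 2 N and linear speed of collar below 0.02 m/s); the arm keeps its last pose, push and grip.
It fails at once if the spindle is pinched harder than 20 N a finger (45 N for both fingers together) (contact force between the fingers and bearing above 45 N).
It fails at once if a bystander is shifted by more than 40 mm (distance of any of spacer, bowl_left, bowl_right, jug, mug, driver, spoon from where it was at the start of the episode above 0.04 m).
It also fails if it takes over 72 s, if anything falls off the work surface, if the arm or the gripper's body presses on something with over 40 N, if the wrist force passes 120 N, or if a joint passes its speed limit or range.

## Robot

A 6-joint arm with a two-finger parallel gripper is mounted at the origin on the work surface. World frame = base frame: x ahead of the robot, y to its left, z up, the work surface at z = 0. Lengths are in mm, angles in rad, forces in N, time in s.
With the tool pointing down it reaches from about 425 to 925 mm from the base axis. Payload 12.5 kg.
Tool frame: the origin (TCP) lies at the very end of the fingers, on their centre line; the grasp point (between the pads) lies 19 mm behind it (grip_point_offset is the distance from the TCP to the grasp point, in mm); z points along the fingers, y is the direction in which the jaws open and shut (so a half turn about z gives the same grasp; the last joint's range is limited). The gripper opens to 85 mm and grips with 20 to 120 N. Pads are 22 mm wide; open, the fingers measure 114 mm over their backs; the gripper's body (76 mm by 85 mm) begins 54 mm behind the grasp point. The pads swing forward as they close: fully open they stand 13 mm farther back than shut.
Start: joints at [1.04, 0.491, 1.559, -0, 1.092, -0.106], TCP at [257.572, 569.475, 231.327] pointing down, gripper open.
Joint ranges: [-3.1, 3.1], [-0.84, 2.19], [0.05, 2.79], [-1.13, 4.28], [0.06, 2.93], [-2.69, 2.69]. Speed limits (rad/s): [2.22, 2.22, 2.79, 3.14, 3.14, 3.14].

## Interface

Orientations are given as a unit quaternion [x, y, z, w].
In Python, from station import * gives the robot as it stands.
- The arm moves only by the tool carry_out, never from a script. Its arguments are lists of equal length, an entry for each row: "linear": the shift along the tool's x, y, z each as a share of 5 cm, from -1 to 1, a list of three; "roll": the turn about the tool's z as a share of 6 degrees, from -1 to 1. A call has 1 to 12 rows; each row shifts and turns the commanded pose from where the row before left it, along the tool's axes as they then stand; what a row does not reach is not made up. A row lasts 1/10 s, in which the tool goes at most 50 mm and 8.59 degrees, less where a joint would pass 70% of its speed; a pose out of reach is approached as far as the arm can. A call with a number of a shift or a turn outside -1 to 1 is refused whole. A call with a gripper value outside its range is refused whole. "gripper" is the gripper command: -1 is fully open, 1 is shut, values between are in proportion, set as the call begins (left out, the last holds). The fingers move at their own pace and stop on an object; "force" is the grip in N (left out, the last holds). Time passes only in rows, so rows that do not move let the fingers close. It gives the time, the measured TCP pose, the force and the opening at its end, in the units of the state.
- get_obs(): the state, without advancing time (a new reading comes with each control period).
- camera(name): name is "scene" or "side" or "wrist"; returns the picture (400x640x3 uint8, blue, green, red); there is no depth.
- calibration(name): a dict with "intrinsics" (3x3 intrinsics, pixels), "k1" (the pictures are not rectified: a ray, as slopes to the right and down, at radius r is drawn at 1 + k1 r^2 times it, then the intrinsics apply), "rvec" (rotation vector, rad) and "tvec" (3), from world to camera coordinates, as OpenCV has them. Camera axes: x right, y down, z forward; pixel columns grow to the right and rows downward; lengths in mm; the calibration is good to about 2 mm. A picture is of the moment at which its call begins: read the wrist's pose just before it. calibration takes no time and is no camera call; for the wrist camera it gives the pose at the moment of the call.
- close_job(): hands the job in, once; it reports no verdict.
The state is a dict: "time_s": time; "joints": joint angles; "joint_vel": joint speeds; "effort": joint torques, N m; "tool_pos": TCP position; "tcp_rot": TCP orientation; "wrist_force": force on the tool from outside, world axes, zero at the start; "ft_torque": the same for the moment, N m; "grip_width": finger opening in mm.
Only numpy, scipy, OpenCV 4.12 (cv2) and the standard library are available. Lean on these libraries where they do the work, as an engineer would, in place of code of your own. Each camera call takes 0.05 s, during which the arm holds its last target. There are 200 camera calls.

## Working session

There is one attempt and no reset: what is moved stays moved. The work goes in short steps, Python scripts to look and compute and a tool call to move; the robot and the scene stay as the last step left them, time stands still between calls to the robot, and variables do not carry over. Pictures are saved under pics/ and viewed, about 8 in all and at most 12, crops included, and the job is handed in when it is done.

Besides the shell and the picture viewer there is one more tool, called after "Emit:" as name(argument=value, ...) on one line, values as JSON. carry_out: Moves the arm, as the interface text tells. Its arguments: {"type":"object","properties":{"linear":{"type":"array"},"roll":{"type":"array"},"gripper":{"type":"number"},"force":{"type":"number"}},"required":["linear","roll"]}

```bash
mkdir -p pics; ls; python3 - <<'E'
from station import *
import cv2
o=get_obs();print(o)
for n in("scene","side","wrist"):
    c=calibration(n);print(n,c)
    im=camera(n);cv2.imwrite(f"pics/{n}0.png",im)
E
```

```text
pics
{'time_s': 0.0, 'joints': array([ 1.04039744e+00,  4.91569667e-01,  1.55946601e+00, -1.49329911e-05,
        1.09170583e+00, -1.05598020e-01]), 'joint_vel': array([ 0.00050044,  0.00052774,  0.00088953, -0.00018903,  0.00094411,
       -0.00108732]), 'effort': array([ 1.10733519e-03, -6.18453813e+01, -2.61591947e+01, -6.52516701e-05,
        4.09547734e-03, -3.27111394e-06]), 'tool_pos': array([257.44881613, 569.25514069, 230.71575786]), 'tcp_rot': array([ 2.10803591e-01,  9.77528269e-01, -5.47700634e-04, -1.73312824e-04]), 'wrist_force': array([-0.67966708,  0.06934231,  0.92775543]), 'ft_torque': array([ 0.03197434, -0.02349223, -0.00053401]), 'grip_width': 85.25492774000398}
scene {'intrinsics': array([[393.59160252,   0.        , 317.49719474],
       [  0.        , 393.59160252, 202.99419108],
       [  0.        ,   0.        ,   1.        ]]), 'k1': -0.06308855617485529, 'rvec': array([ 1.89314445,  1.93460278, -0.5402931 ]), 'tvec': array([  24.61799561, -451.76930393, 1753.18052374])}
side {'intrinsics': array([[518.38607636,   0.        , 315.73758775],
       [  0.        , 518.38607636, 195.02483478],
       [  0.        ,   0.        ,   1.        ]]), 'k1': 0.04746451184986863, 'rvec': array([ 2.45299055, -0.13634946,  0.07003523]), 'tvec': array([-570.25654531,  105.55966199, 1659.61611609])}
wrist {'intrinsics': array([[304.3671297 ,   0.        , 322.12106719],
       [  0.        , 304.3671297 , 196.08524269],
       [  0.        ,   0.        ,   1.        ]]), 'k1': -0.005155284583622234, 'rvec': array([-2.44382519, -1.57750722, -0.21184563]), 'tvec': array([-624.21159716,  -34.44300701,  379.1688648 ])}
```

View pics/scene0.png

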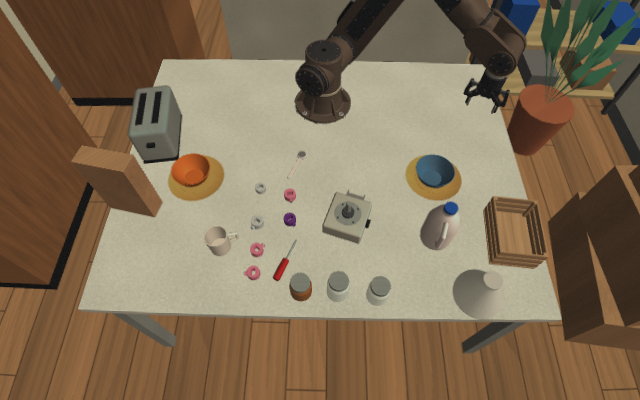

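View pics/side0.png

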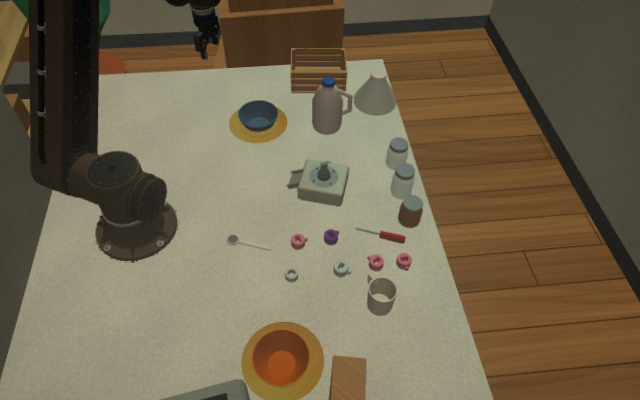

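The mill is at scene (348,212) / side (324,178) with its chute towards the robot. There are two aluminium rings, at scene (260,188) and (257,222), side (291,274) and (342,268), plus pink and purple look-alikes. I'll enlarge crops to tell the rings apart.

```bash
cat > h.py <<'E'
from station import *
import cv2, numpy as np
from scipy.spatial.transform import Rotation as R
from scipy.optimize import least_squares
def cal(n):
    c=calibration(n); return c
def proj(c,P):
    Rm=cv2.Rodrigues(c["rvec"])[0]; q=Rm@np.asarray(P,float)+c["tvec"]; s=q[:2]/q[2]; s=s*(1+c["k1"]*(s@s))
    return c["intrinsics"][:2,:2]@s+c["intrinsics"][:2,2]
def ray(c,uv):
    K=c["intrinsics"]; d=(np.array(uv,float)-K[:2,2])/np.array([K[0,0],K[1,1]]); s=d.copy()
    for _ in range(20): s=d/(1+c["k1"]*(s@s))
    Rm=cv2.Rodrigues(c["rvec"])[0]; v=Rm.T@np.r_[s,1]; return -Rm.T@c["tvec"],v/np.linalg.norm(v)
def onz(c,uv,z):
    o,v=ray(c,uv); return o+v*(z-o[2])/v[2]
def tri(obs):
    A=np.zeros((3,3));b=np.zeros(3)
    for c,uv in obs:
        o,v=ray(c,uv);M=np.eye(3)-np.outer(v,v);A+=M;b+=M@o
    p=np.linalg.solve(A,b); return p,[np.round(proj(c,p)-uv,1) for c,uv in obs]
E
python3 - <<'E'
from h import *
s=cv2.imread("pics/scene0.png");d=cv2.imread("pics/side0.png")
def cr(im,x,y,w,h,k):return cv2.resize(im[y:y+h,x:x+w],None,fx=k,fy=k,interpolation=cv2.INTER_CUBIC)
a=cr(s,240,170,66,50*1+20,6)[:, :396]; b=cr(d,275,225,66+20,70,6)[:,:396]
c=cr(s,315,180,66,60,6);e=cr(d,284,145,66,60,6)
t=np.hstack([cr(s,240,175,66,60,6),cr(d,284,240,66,60,6)])
m=np.hstack([c,e]);cv2.imwrite("pics/crop0.png",cv2.resize(np.vstack([t,m]),None,fx=.8,fy=.8,interpolation=cv2.INTER_AREA))
S,D=cal("scene"),cal("side")
for n,u,v in(("A",(260,188),(291,274)),("B",(257,222),(342,268)),("spin",(348,205),(324,164))):
    print(n,*tri([(S,u),(D,v)]))
E
```

```text
A [ 474.58278698 -231.96362018   15.35571064] [array([ 0.4, -0.5]), array([0.6, 0.5])]
B [ 626.3624246  -228.87969765   20.33639119] [array([ 0., -0.]), array([0., 0.])]
spin [611.93062903  92.37320101 131.22577898] [array([ 0.5, -0.7]), array([0.7, 0.6])]
```

View pics/crop0.png

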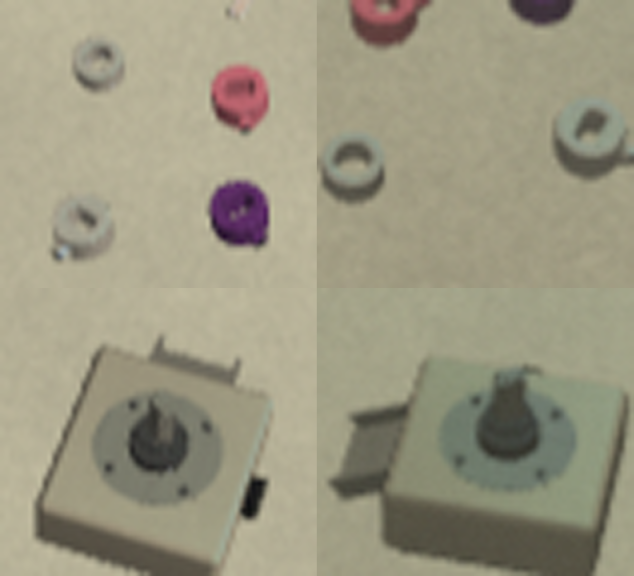

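```bash
cat >> h.py <<'E'
def plan(tp,yaw=None,verbose=True):
    """remaining shift in tool axes (mm), roll (deg); yaw = world angle (deg) wanted of tool y, mod 180"""
    o=get_obs(); r=R.from_quat(o["tcp_rot"]); M=r.as_matrix()
    y=np.degrees(np.arctan2(M[1,1],M[0,1]))
    d=M.T@(np.asarray(tp,float)-o["tool_pos"])
    print("t",round(o["time_s"],2),"tcp",o["tool_pos"].round(1),"yaw_y",round(y,2),"tilt",round(np.degrees(np.arccos(-M[2,2])),2),"j6",o["joints"][5].round(2),"w",o["grip_width"].round(2),"F",o["wrist_force"].round(1))
    print("shift tool mm",d.round(1),"units",(d/50).round(3))
    if yaw is not None:
        e=(y-yaw+90)%180-90; print("roll deg",round(e,2),"units",round(e/6,3))
E
python3 - <<'E'
from h import *
o=get_obs();c=cal("wrist");Rm=cv2.Rodrigues(c["rvec"])[0];M=R.from_quat(o["tcp_rot"]).as_matrix()
print("cam in tool",(M.T@(-Rm.T@c["tvec"]-o["tool_pos"])).round(1)); print((M.T@Rm.T).round(3))
plan((612,92,330),90)
S=cal("scene");D=cal("side")
# chute direction: scene chute corners crop->px ; collar boss direction
f=lambda x,y,x0,y0:(x0+x/4.8,y0+y/4.8)
print("collar top scene",onz(S,f(84,222,240,175),28),"screw",onz(S,f(62,252,240,175),14))
print("collar top side",onz(D,f(590-317,130,284,240),28))
print("spindle base",onz(S,f(158,443,315,180-60),84),"corners",[onz(S,f(x,y,315,120),70).round(0) for x,y in((103,347),(270,397),(215,557),(40,500))])
E
```

```text
cam in tool [  67.3   -0.6 -143.6]
[[ 0.    -0.964 -0.265]
 [ 1.     0.     0.   ]
 [-0.    -0.265  0.964]]Traceback (most recent call last):
  File "<stdin>", line 4, in <module>
  File "h.py", line 26, in plan
    print("t",round(o["time_s"],2),"tcp",o["tool_pos"].round(1),"yaw_y",round(y,2),"tilt",round(np.degrees(np.arccos(-M[2,2])),2),"j6",o["joints"][5].round(2),"w",o["grip_width"].round(2),"F",o["wrist_force"].round(1))
                                                                                                                                                                   ^^^^^^^^^^^^^^^^^^^^^
AttributeError: 'float' object has no attribute 'round'
```

```bash
sed -i 's/o\["grip_width"\].round(2)/round(float(o["grip_width"]),2)/' h.py
python3 - <<'E'
from h import *
plan((612,92,330),90)
S=cal("scene");D=cal("side")
f=lambda x,y,x0,y0:(x0+x/4.8,y0+y/4.8)
print("collar top scene",onz(S,f(84,222,240,175),28),"screw",onz(S,f(62,252,240,175),14))
print("collar top side",onz(D,f(590-317,130,284,240),28))
print("spindle base",onz(S,f(158,443,315,180-60),84),"corners",[onz(S,f(x,y,315,120),70).round(0) for x,y in((103,347),(270,397),(215,557),(40,500))])
E
```

```text
t 0.15 tcp [257.5 569.3 230.9] yaw_y 65.66 tilt 0.04 j6 -0.11 w 85.23 F [-1.6 -0.5 -1.2]
shift tool mm [-519.7 -288.9  -98.9] units [-10.394  -5.777  -1.979]
roll deg -24.34 units -4.057
collar top scene [ 627.5007161  -226.03711071   28.        ] screw [ 645.74390231 -242.52924464   14.        ]
collar top side [ 622.32176457 -229.88323287   28.        ]
spindle base [615.66267185  93.41440813  84.        ] corners [array([525.,  55.,  70.]), array([566., 178.,  70.]), array([699., 133.,  70.]), array([657.,   9.,  70.])]
```

Emit:
carry_out(linear=[[-0.4,-0.22,0],[-0.86,-0.48,0],[-0.86,-0.48,0],[-0.86,-0.48,0],[-0.86,-0.48,0],[-0.86,-0.48,0],[-0.86,-0.48,0],[-0.86,-0.48,0],[-0.86,-0.48,0],[-0.86,-0.48,0],[-0.86,-0.48,0],[-0.86,-0.48,0]], roll=[0,0,0,0,0,0,0,0,0,0,0,0], gripper=-1, force=20)

```text
time_s: 1.35
tool_pos: [594.3, 113.8, 231.2]
tcp_rot: [0.211, 0.978, 0.0, -0.0]
wrist_force: [0.4, 0.3, -0.2]
grip_width: 85.2
```

Emit:
carry_out(linear=[[-0.5,-0.28,0.3],[0,0,0.3],[0,0,0],[0,0,0]], roll=[0,0,0,0])

```text
time_s: 1.75
tool_pos: [610.2, 92.9, 201.3]
tcp_rot: [0.211, 0.978, -0.0, -0.0]
wrist_force: [-0.4, -0.5, 0.8]
grip_width: 85.0
```

```bash
python3 - <<'E'
from h import *
plan((612,92,200),-18)
c=cal("wrist");im=camera("wrist");cv2.imwrite("pics/w1.png",im)
print(proj(c,(612,92,136)))
np.save("w1.npy",c,allow_pickle=True)
u,v=proj(c,(612,92,120)).astype(int);u=max(u,110);v=max(v,80)
cv2.imwrite("pics/w1c.png",cv2.resize(im[max(v-110,0):v+110,max(u-145,0):u+145],None,fx=2.7,fy=2.7,interpolation=cv2.INTER_CUBIC)); print("crop origin",max(u-145,0),max(v-110,0))
E
```

```text
t 1.75 tcp [610.2  92.9 201.3] yaw_y 65.67 tilt 0.04 j6 -1.1 w 85.04 F [-0.4 -0.5  0.8]
shift tool mm [-2.  -0.1  1.3] units [-0.04  -0.002  0.027]
roll deg 83.67 units 13.946
[322.57371939 212.07021509]
crop origin 177 95
```

View pics/w1c.png

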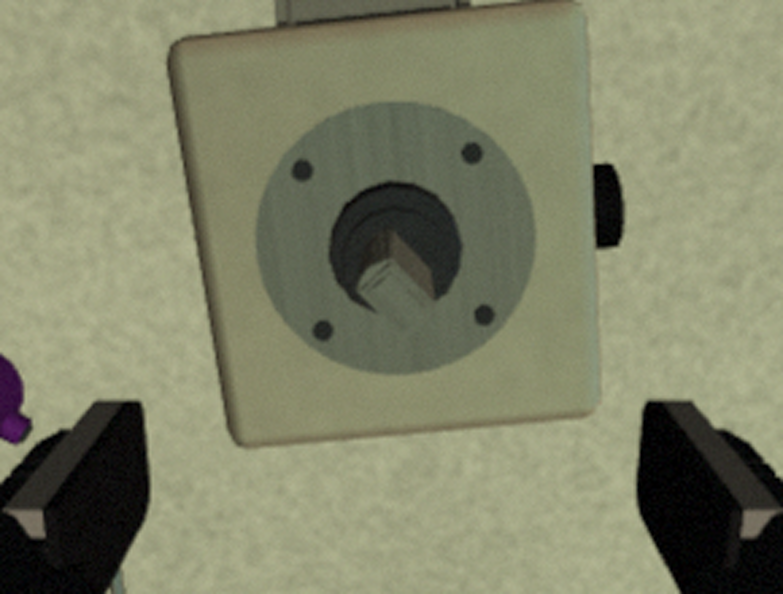

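The wrist crop shows the mill, chute at the top. The spindle top is near crop (396,294), its flats running from (392,262) to (435,299), and the round plate is centred at (396,238). The mill's y edges run from (180,42) to (575,8).

```bash
python3 - <<'E'
from h import *
c=np.load("w1.npy",allow_pickle=True).item()
f=lambda x,y:(177+x/2.7,95+y/2.7)
print("plate",onz(c,f(396,238),71),"boss",onz(c,f(396,246),84),"top",onz(c,f(397,294),136))
a=[onz(c,f(*p),136)[:2] for p in((392,262),(435,299))];d=a[1]-a[0];print("flat dir",np.degrees(np.arctan2(d[1],d[0])),np.hypot(*d))
for p,q,z in(((180,42),(575,8),70),((243,445),(597,412),70),((597,412),(585,20),70)):
    d=onz(c,f(*q),z)-onz(c,f(*p),z);print("edge",np.degrees(np.arctan2(d[1],d[0])),np.hypot(d[0],d[1]),(onz(c,f(*q),z)/2+onz(c,f(*p),z)/2).round(1))
print("holes",[onz(c,f(*p),71).round(1) for p in((302,169),(472,152),(484,314),(322,330))])
S=cal("scene");D=cal("side")
print("tri plate",tri([(S,(315+158/4.8,120+447/4.8)),(D,(284+(508-317)/4.8,145+(437-288)/4.8)),(c,f(396,238))]))
plan((612,92,200),-66)
E
```

```text
plate [606.48920533  95.71399403  71.        ] boss [606.19112636  95.77459005  84.        ] top [606.80627876  95.49475928 136.        ]
flat dir 24.056908758788612 15.30781624648702
edge 70.40404280082316 127.17711703262833 [540.3 118.7  70. ]
edge 71.50833351211755 130.17354732883345 [675.4  73.9  70. ]
edge 161.06138056956053 137.08923595323938 [631.2 157.9  70. ]
holes [array([572. ,  76.8,  71. ]), array([590.2, 130.8,  71. ]), array([644.1, 112.6,  71. ]), array([626.1,  58.3,  71. ])]
tri plate (array([609.54486758,  95.57900528,  69.83248885]), [array([ 0.3, -0.3]), array([-0.5,  0.5]), array([1.2, 2.7])])
t 1.8 tcp [610.4  93.2 201.9] yaw_y 65.7 tilt 0.03 j6 -1.1 w 85.27 F [ 0.6 -0.1 -0.3]
shift tool mm [-2.  -0.4  1.9] units [-0.04  -0.009  0.039]
roll deg -48.3 units -8.05
```

Emit:
carry_out(linear=[[0,0,0],[0,0,0],[0,0,0],[0,0,0],[0,0,0],[0,0,0],[0,0,0],[0,0,0],[0,0,0],[0,0,0],[0,0,0],[0,0,0]], roll=[1,1,1,1,1,1,1,1,1,1,1,1])

```text
time_s: 3.0
tool_pos: [610.4, 93.6, 202.5]
tcp_rot: [0.746, 0.666, 0.001, 0.0]
wrist_force: [0.4, -0.4, -1.3]
grip_width: 85.6
```

Emit:
carry_out(linear=[[0,0,0],[0,0,0],[0,0,0],[0,0,0],[0,0,0],[0,0,0],[0,0,0],[0,0,0],[0,0,0],[0,0,0],[0,0,0],[0,0,0]], roll=[1,1,1,1,1,1,1,1,1,0.95,0,0])

```text
time_s: 4.2
tool_pos: [610.4, 93.2, 202.1]
tcp_rot: [0.978, 0.209, 0.001, 0.0]
wrist_force: [0.1, -0.6, -0.7]
grip_width: 85.4
```

```bash
python3 - <<'E'
from h import *
plan((607.3,95.3,104),-66)
E
```

```text
t 4.2 tcp [610.4  93.2 202.1] yaw_y -65.82 tilt 0.06 j6 1.19 w 85.37 F [ 0.1 -0.6 -0.7]
shift tool mm [-2.1 -3.2 98.1] units [-0.042 -0.064  1.961]
roll deg 0.18 units 0.029
```

Emit:
carry_out(linear=[[-0.04,-0.06,0.5],[0,0,0.5],[0,0,0.5],[0,0,0.46],[0,0,0],[0,0,0],[0,0,0],[0,0,0],[0,0,0],[0,0,0],[0,0,0],[0,0,0]], roll=[0,0,0,0,0,0,0,0,0,0,0,0], gripper=0.3, force=20)

```text
time_s: 5.4
tool_pos: [607.4, 94.6, 103.4]
tcp_rot: [0.978, 0.208, 0.0, -0.0]
wrist_force: [1.1, -0.3, 0.4]
grip_width: 29.9
```

Emit:
carry_out(linear=[[0,0,0],[0,0,0],[0,0,0],[0,0,0],[0,0,0],[0,0,0],[0,0,0],[0,0,0]], roll=[0,0,0,0,0,0,0,0], gripper=0.75)

```text
time_s: 6.2
tool_pos: [607.6, 94.5, 103.4]
tcp_rot: [0.978, 0.208, 0.0, 0.0]
wrist_force: [2.8, -2.8, -0.6]
grip_width: 13.1
```

```bash
python3 - <<'E'
from h import *
plan((607.3,95.3,104),-19); print(get_obs()["ft_torque"])
E
```

```text
t 6.2 tcp [607.6  94.5 103.4] yaw_y -66.04 tilt 0.03 j6 1.2 w 13.11 F [ 2.8 -2.8 -0.6]
shift tool mm [ 0.  -0.8 -0.6] units [ 0.001 -0.017 -0.013]
roll deg -47.04 units -7.84
[-0.39528981 -0.63868736 -0.00257622]
```

Emit:
carry_out(linear=[[0,0.01,0],[0,0,0],[0,0,0],[0,0,0],[0,0,0],[0,0,0],[0,0,0],[0,0,0],[0,0,0],[0,0,0],[0,0,0],[0,0,0]], roll=[-0.4,-0.9,-0.9,-0.9,-0.9,-0.9,-0.9,-0.9,-0.87,-0.3,0,0])

```text
time_s: 7.4
tool_pos: [607.9, 94.2, 103.4]
tcp_rot: [0.814, 0.582, 0.0, 0.0]
wrist_force: [5.3, -0.7, -1.0]
grip_width: 12.3
```

```bash
python3 - <<'E'
from h import *
plan((607.3,95.3,104),-18.8); print(get_obs()["ft_torque"])
E
```

```text
t 7.4 tcp [607.9  94.2 103.4] yaw_y -18.89 tilt 0.05 j6 0.38 w 12.34 F [ 5.3 -0.7 -1. ]
shift tool mm [ 0.8 -0.9 -0.6] units [ 0.016 -0.018 -0.013]
roll deg -0.09 units -0.014
[-0.12969956 -0.81292514 -0.00546491]
```

Emit:
carry_out(linear=[[0,0.02,0],[0,0,0],[0,0,0]], roll=[0,0,0])

```text
time_s: 7.7
tool_pos: [608.0, 94.2, 103.3]
tcp_rot: [0.813, 0.582, -0.0, -0.0]
wrist_force: [-2.3, 3.8, 5.2]
grip_width: 12.9
```

```bash
python3 - <<'E'
from h import *
plan((607.3,95.3,104),-18.8)
E
```

```text
t 7.7 tcp [608.   94.2 103.3] yaw_y -18.84 tilt 0.07 j6 0.37 w 12.86 F [-2.3  3.8  5.2]
shift tool mm [ 0.9 -1.  -0.7] units [ 0.017 -0.02  -0.013]
roll deg -0.04 units -0.007
```

Emit:
carry_out(linear=[[0,0,0],[0,0,0],[0,0,0],[0,0,0],[0,0,-0.2],[0,0,-0.5],[0,0,-0.6],[0,0,-0.6],[0,0,-0.1],[0,0,0]], roll=[0,0,0,0,0,0,0,0,0,0], gripper=-1)

```text
time_s: 8.7
tool_pos: [608.8, 93.8, 204.6]
tcp_rot: [0.813, 0.582, 0.001, 0.001]
wrist_force: [-0.4, -0.5, 0.0]
grip_width: 85.3
```

```bash
python3 - <<'E'
from h import *
plan((626,-228,200),48)
c=cal("wrist");im=camera("wrist");np.save("w2.npy",c,allow_pickle=True)
u,v=proj(c,(608,94,110)).astype(int);x0,y0=max(u-100,0),max(v-75,0)
cv2.imwrite("pics/w2c.png",cv2.resize(im[y0:y0+150,x0:x0+200],None,fx=4,fy=4,interpolation=cv2.INTER_CUBIC)); print("origin",x0,y0)
E
```

```text
t 8.7 tcp [608.8  93.8 204.6] yaw_y -18.82 tilt 0.13 j6 0.37 w 85.27 F [-0.4 -0.5  0. ]
shift tool mm [-299.1  120.1    4.6] units [-5.981  2.402  0.093]
roll deg -66.82 units -11.136
origin 221 122
```

View pics/w2c.png

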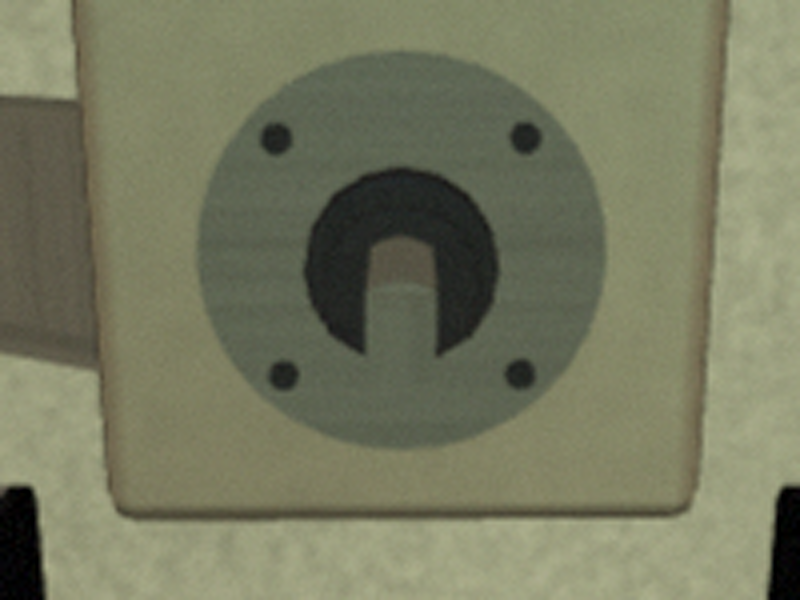

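The flats now run vertically in the crop, (367,285)–(437,285), parallel to the mill's sides, with the chute on the left. The spindle is turned as wanted, so on to the collar.

Emit:
carry_out(linear=[[-0.4,0.16,0],[-0.8,0.32,0],[-0.93,0.37,0],[-0.93,0.37,0],[-0.93,0.37,0],[-0.93,0.37,0],[-0.7,0.29,0],[-0.36,0.15,0],[0,0,0.4],[0,0,0.4],[0,0,0.2]], roll=[0,0,0,0,0,0,0,0,-1,-1,-1])

```text
time_s: 9.85
tool_pos: [624.7, -226.8, 150.4]
tcp_rot: [0.711, 0.704, -0.001, -0.002]
wrist_force: [0.1, -0.4, -0.2]
grip_width: 85.1
```

Emit:
carry_out(linear=[[0,0,0],[0,0,0],[0,0,0],[0,0,0],[0,0,0],[0,0,0],[0,0,0],[0,0,0],[0,0,0],[0,0,0]], roll=[-1,-1,-1,-1,-1,-1,-1,-1,-0.14,0])

```text
time_s: 10.85
tool_pos: [625.5, -227.1, 152.6]
tcp_rot: [0.359, 0.933, 0.0, -0.001]
wrist_force: [0.5, -0.2, 0.1]
grip_width: 85.1
```

```bash
python3 - <<'E'
from h import *
plan((626,-228,150),48)
c=cal("wrist");im=camera("wrist");np.save("w3.npy",c,allow_pickle=True)
u,v=proj(c,(626,-228,20)).astype(int);x0,y0=max(u-100,0),max(v-75,0)
cv2.imwrite("pics/w3c.png",cv2.resize(im[y0:y0+150,x0:x0+200],None,fx=4,fy=4,interpolation=cv2.INTER_CUBIC)); print("origin",x0,y0)
E
```

```text
t 10.85 tcp [ 625.5 -227.1  152.6] yaw_y 47.92 tilt 0.07 j6 -1.28 w 85.1 F [ 0.5 -0.2  0.1]
shift tool mm [-1.  -0.4  2.6] units [-0.019 -0.007  0.052]
roll deg -0.08 units -0.013
origin 222 113
```

View pics/w3c.png

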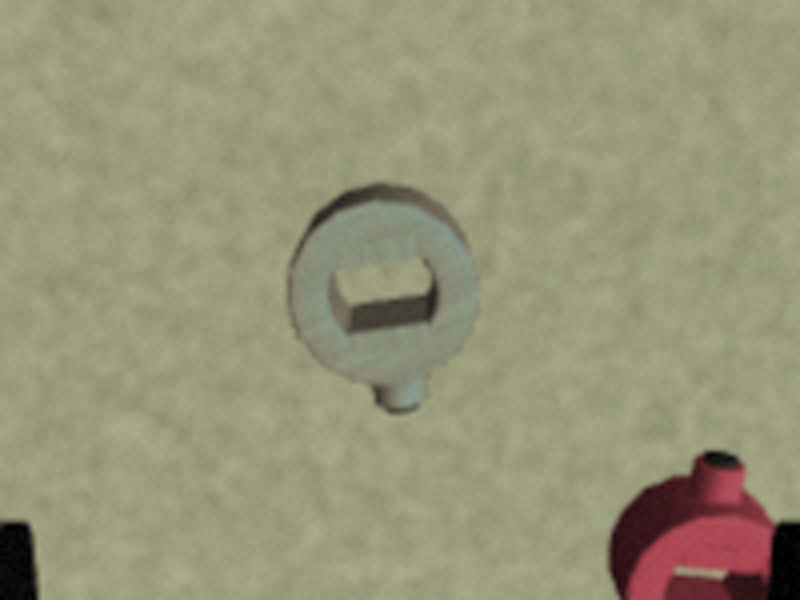

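```bash
python3 - <<'E'
from h import *
c=np.load("w3.npy",allow_pickle=True).item()
f=lambda x,y:(222+x/4,113+y/4)
C=onz(c,f(384.5,291),28);print("C",C,"screw",onz(c,f(399,403),14))
for p,q in(((348,333),(432,322)),((332,268),(425,255))):
    d=onz(c,f(*q),28)-onz(c,f(*p),28);print(np.degrees(np.arctan2(d[1],d[0])),np.hypot(*d[:2]))
d=onz(c,f(399,405),14)-C;print("screw dir",np.degrees(np.arctan2(d[1],d[0])))
S,D=cal("scene"),cal("side")
print(tri([(S,(240+84/4.8,175+222/4.8)),(D,(284+(590-317)/4.8,240+130/4.8)),(c,f(384.5,291))]))
plan((C[0],C[1],10),55)
E
```

```text
C [ 620.23628008 -227.87759965   28.        ] screw [ 645.74341783 -246.50471471   14.        ]
55.66252698664981 19.351126770782837
56.05472156199086 21.140544984380117
screw dir -36.23459875323593
(array([ 622.72630182, -227.59743557,   21.82620687]), [array([-0.1, -0.4]), array([-0.1,  0.4]), array([2.1, 0.2])])
t 10.9 tcp [ 625.6 -227.2  152.8] yaw_y 47.89 tilt 0.05 j6 -1.28 w 84.9 F [ 0.3  0.1 -0.1]
shift tool mm [  3.4  -4.  142.8] units [ 0.068 -0.081  2.855]
roll deg -7.11 units -1.184
```

Emit:
carry_out(linear=[[0,0,0],[0,0,0],[0.08,-0.07,0],[0,0,0.4],[0,0,0.7],[0,0,0.7],[0,0,0.5],[0,0,0.4],[0,0,0.2],[0,0,0.09],[0,0,0]], roll=[-0.7,-0.53,0,0,0,0,0,0,0,0,0], gripper=-0.5)

```text
time_s: 12.0
tool_pos: [620.4, -228.3, 3.9]
tcp_rot: [0.298, 0.955, 0.0, 0.0]
wrist_force: [-0.1, 0.4, -0.3]
grip_width: 63.8
```

```bash
python3 - <<'E'
from h import *
plan((620.4,-227.9,3),55.3)
E
```

```text
t 12.0 tcp [ 620.4 -228.3    3.9] yaw_y 55.34 tilt 0.01 j6 -1.42 w 63.8 F [-0.1  0.4 -0.3]
shift tool mm [0.2 0.4 0.9] units [0.005 0.007 0.018]
roll deg 0.04 units 0.007
```

Close on the collar with 45 N.

Emit:
carry_out(linear=[[0,0,0],[0,0,0],[0,0,0],[0,0,0],[0,0,0],[0,0,0],[0,0,0]], roll=[0,0,0,0,0,0,0], gripper=1, force=45)

```text
time_s: 12.7
tool_pos: [620.9, -228.6, 5.1]
tcp_rot: [0.297, 0.955, -0.0, 0.001]
wrist_force: [-1.1, 0.7, 6.9]
grip_width: 41.8
```

Emit:
carry_out(linear=[[0,0,-0.3],[0,0,-0.6],[0,0,-0.9],[0,0,-0.9],[0,0,-0.9],[0,0,-0.5],[0,0,0],[0,0,0]], roll=[0,0,0,0,0,0,0,0])

```text
time_s: 13.5
tool_pos: [620.1, -228.2, 209.4]
tcp_rot: [0.297, 0.955, -0.0, 0.0]
wrist_force: [-0.3, -0.9, -2.2]
grip_width: 41.8
```

```bash
python3 - <<'E'
from h import *
plan((608,94,208),-108.8+180)
c=cal("wrist");im=camera("wrist");np.save("w4.npy",c,allow_pickle=True)
cv2.imwrite("pics/w4.png",cv2.resize(im[180:400,170:470],None,fx=2.6,fy=2.6,interpolation=cv2.INTER_CUBIC))
o=get_obs();M=R.from_quat(o["tcp_rot"]).as_matrix()
for p in((0,0,0),(0,0,-15)): print(proj(c,o["tool_pos"]+M@np.array(p)))
E
```

```text
t 13.5 tcp [ 620.1 -228.2  209.4] yaw_y 55.4 tilt 0.04 j6 -1.42 w 41.77 F [-0.3 -0.9 -2.2]
shift tool mm [192.9 258.3   1.3] units [3.857 5.166 0.027]
roll deg -15.8 units -2.633
[322.9534607  246.82824301]
[323.05745637 260.47063933]
```

View pics/w4.png

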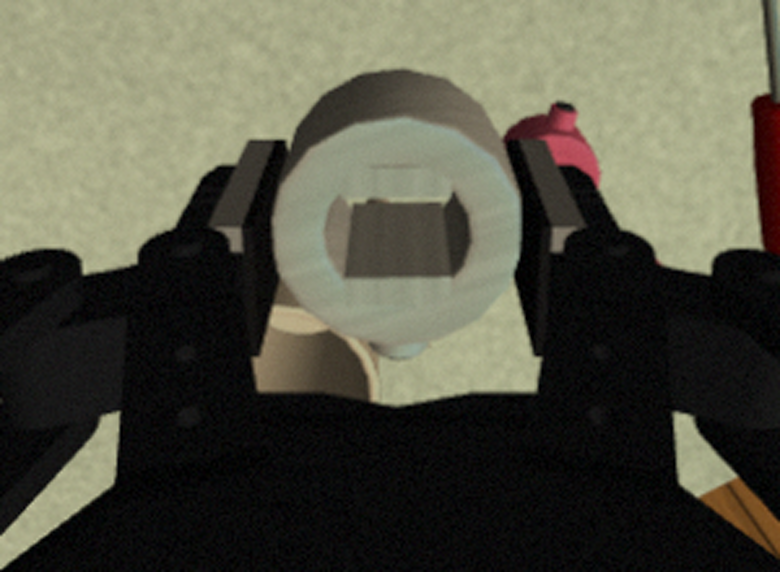

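```bash
python3 - <<'E'
from h import *
c=np.load("w4.npy",allow_pickle=True).item();o=get_obs();M=R.from_quat(o["tcp_rot"]).as_matrix()
for x in(-3,0,3): print(x,proj(c,o["tool_pos"]+M@np.array((x,0,-23.))))
f=lambda x,y:(170+x/2.6,180+y/2.6)
P=lambda uv:(M.T@(onz(c,uv,o["tool_pos"][2]+23)-o["tool_pos"])).round(2)
for p in((397,117),(397,345),(273,225),(521,225),(345,277),(452,275),(352,203),(448,203)): print(p,P(f(*p)))
E
```

```text
-3 [323.11342346 274.97430994]
0 [323.12199517 268.93760221]
3 [323.1306656  262.82815157]
(397, 117) [ 20.8   -0.21 -22.97]
(397, 345) [-22.57  -0.17 -23.03]
(273, 225) [  1.17 -21.33 -23.  ]
(521, 225) [  1.18  20.95 -23.  ]
(345, 277) [ -8.84  -9.23 -23.01]
(452, 275) [ -8.45   9.37 -23.01]
(352, 203) [  5.3   -7.81 -22.99]
(448, 203) [  5.31   8.43 -22.99]
```

Emit:
carry_out(linear=[[0.24,0.32,0],[0.48,0.65,0],[0.57,0.76,0],[0.57,0.76,0],[0.57,0.76,0],[0.57,0.76,0],[0.48,0.65,0],[0.24,0.32,0],[0.12,0.19,0],[0,0,0],[0,0,0],[0,0,0]], roll=[0,0,0,0,0,0,0,0,0,0.5,0.9,0.9])

```text
time_s: 14.75
tool_pos: [608.7, 93.4, 207.9]
tcp_rot: [0.412, 0.911, -0.0, -0.001]
wrist_force: [-0.2, -0.2, -1.2]
grip_width: 42.0
```

Emit:
carry_out(linear=[[0,0,0],[0,0,0],[0,0,0],[0,0,0],[0,0,0],[0,0,0],[0,0,0],[0,0,0],[0,0,0],[0,0,0],[0,0,0],[0,0,0]], roll=[0.9,0.9,0.9,0.9,0.9,0.9,0.9,0.9,0.9,0.9,0.9,0.9])

```text
time_s: 15.95
tool_pos: [608.7, 93.1, 207.9]
tcp_rot: [0.836, 0.549, -0.001, -0.0]
wrist_force: [0.3, -0.0, -1.3]
grip_width: 41.9
```

Emit:
carry_out(linear=[[0,0,0],[0,0,0],[0,0,0],[0,0,0],[0,0,0],[0,0,0],[0,0,0],[0,0,0],[0,0,0],[0,0,0],[0,0,0],[0,0,0]], roll=[0.9,0.9,0.9,0.9,0.9,0.9,0.9,0.9,0.9,0.9,0.9,0.9])

```text
time_s: 17.15
tool_pos: [608.7, 93.1, 207.9]
tcp_rot: [1.0, 0.015, -0.001, -0.0]
wrist_force: [-0.0, -0.3, -0.9]
grip_width: 41.7
```

Emit:
carry_out(linear=[[0,0,0],[0,0,0],[0,0,0],[0,0,0],[0,0,0],[0,0,0]], roll=[0.9,0.9,0.9,0.8,0,0])

```text
time_s: 17.75
tool_pos: [608.9, 93.3, 208.3]
tcp_rot: [0.986, -0.164, -0.0, 0.0]
wrist_force: [-0.5, -0.6, -1.7]
grip_width: 41.8
```

```bash
python3 - <<'E'
from h import *
plan((608.8,93.7,143),-108.8)
E
```

```text
t 17.75 tcp [608.9  93.3 208.3] yaw_y -108.88 tilt 0.05 j6 1.95 w 41.83 F [-0.5 -0.6 -1.7]
shift tool mm [-0.2 -0.4 65.3] units [-0.004 -0.008  1.306]
roll deg -0.08 units -0.014
```

Emit:
carry_out(linear=[[0,-0.008,0.3],[0,0,0.5],[0,0,0.3],[0,0,0.14],[0,0,0],[0,0,0]], roll=[0,0,0,0,0,0])

```text
time_s: 18.35
tool_pos: [609.6, 93.8, 147.4]
tcp_rot: [0.986, -0.165, 0.0, -0.0]
wrist_force: [0.7, -0.0, -0.3]
grip_width: 41.8
```

```bash
python3 - <<'E'
from h import *
plan((608.8,93.7,143),-108.8)
c=cal("wrist");im=camera("wrist");np.save("w5.npy",c,allow_pickle=True)
cv2.imwrite("pics/w5.png",cv2.resize(im[190:340,240:410],None,fx=4,fy=4,interpolation=cv2.INTER_CUBIC))
E
```

```text
t 18.35 tcp [609.6  93.8 147.4] yaw_y -108.96 tilt 0.05 j6 1.95 w 41.82 F [ 0.7 -0.  -0.3]
shift tool mm [-0.7  0.4  4.4] units [-0.014  0.008  0.088]
roll deg -0.16 units -0.027
```

View pics/w5.png

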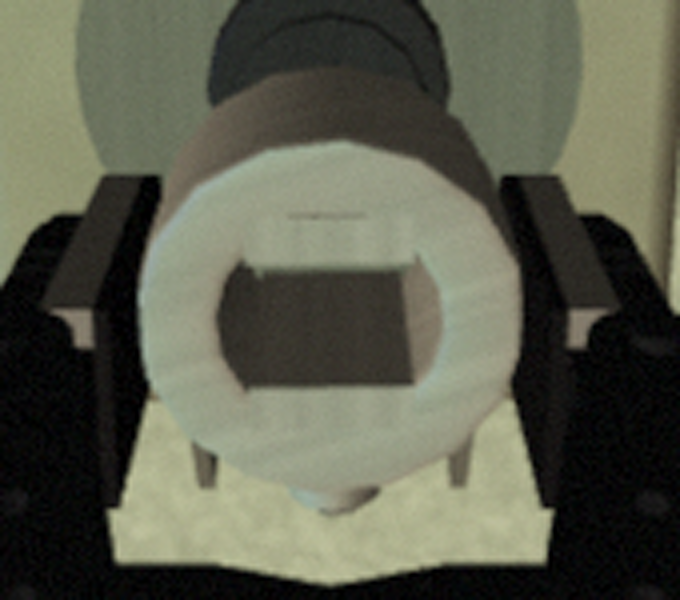

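Emit:
carry_out(linear=[[-0.01,0.005,0.04],[0,0,0.04],[0,0,0.04],[0,0,0.04],[0,0,0.04],[0,0,0.0]], roll=[0,0,0,0,0,0])

```text
time_s: 19.0
tool_pos: [608.6, 93.8, 136.4]
tcp_rot: [0.986, -0.165, -0.0, 0.0]
wrist_force: [0.5, 0.1, -1.6]
grip_width: 41.7
```

```bash
python3 - <<'E'
from h import *
plan((608.8,93.7,93),-108.8);print(get_obs()["ft_torque"])
E
```

```text
t 19.0 tcp [608.6  93.8 136.4] yaw_y -109.0 tilt 0.03 j6 1.95 w 41.67 F [ 0.5  0.1 -1.6]
shift tool mm [ 0.3 -0.  43.4] units [ 0.006 -0.     0.869]
roll deg -0.2 units -0.033
[-0.05569189  0.00296537  0.01567985]
```

Emit:
carry_out(linear=[[0,0,0.04],[0,0,0.04],[0,0,0.04],[0,0,0.04],[0,0,0.0]], roll=[0,0,0,0,0])

```text
time_s: 19.5
tool_pos: [608.6, 93.8, 128.5]
tcp_rot: [0.986, -0.165, -0.0, 0.0]
wrist_force: [1.1, 0.3, -1.6]
grip_width: 42.1
```

Emit:
carry_out(linear=[[0,0,0.05],[0,0,0.05],[0,0,0.05],[0,0,0.05],[0,0,0.05],[0,0,0.0]], roll=[0,0,0,0,0,0])

```text
time_s: 20.1
tool_pos: [608.7, 93.7, 115.9]
tcp_rot: [0.986, -0.165, -0.0, 0.0]
wrist_force: [-0.3, 0.2, -0.7]
grip_width: 41.6
```

```bash
python3 - <<'E'
from h import *
plan((608.8,93.7,93),-108.8);print(get_obs()["ft_torque"])
E
```

```text
t 20.1 tcp [608.7  93.7 115.9] yaw_y -109.0 tilt 0.02 j6 1.95 w 41.62 F [-0.3  0.2 -0.7]
shift tool mm [ 0.2 -0.  22.9] units [ 0.003 -0.     0.458]
roll deg -0.2 units -0.033
[ 0.05871902  0.00850386 -0.03332326]
```

Emit:
carry_out(linear=[[0,0,0.06],[0,0,0.06],[0,0,0.06],[0,0,0.06],[0,0,0.04],[0,0,0.0]], roll=[0,0,0,0,0,0])

```text
time_s: 20.7
tool_pos: [608.7, 93.7, 101.9]
tcp_rot: [0.986, -0.165, -0.0, 0.0]
wrist_force: [-0.2, -0.3, -1.2]
grip_width: 41.9
```

Emit:
carry_out(linear=[[0,0,0.03],[0,0,0.02],[0,0,0.02],[0,0,0]], roll=[0,0,0,0])

```text
time_s: 21.1
tool_pos: [608.7, 93.8, 99.0]
tcp_rot: [0.986, -0.165, 0.0, -0.0]
wrist_force: [-1.4, 0.1, 2.8]
grip_width: 41.6
```

Emit:
carry_out(linear=[[0,0,0.02],[0,0,0.01],[0,0,0]], roll=[0,0,0])

```text
time_s: 21.4
tool_pos: [608.7, 93.8, 97.3]
tcp_rot: [0.986, -0.165, 0.0, -0.0]
wrist_force: [-2.9, 0.3, 4.6]
grip_width: 41.8
```

Emit:
carry_out(linear=[[0,0,0.02],[0,0,0.02],[0,0,0],[0,0,0]], roll=[0,0,0,0])

```text
time_s: 21.8
tool_pos: [608.7, 93.8, 95.3]
tcp_rot: [0.986, -0.165, 0.0, -0.0]
wrist_force: [-2.0, 0.4, 4.3]
grip_width: 41.9
```

Emit:
carry_out(linear=[[0,0,0.02],[0,0,0.01],[0,0,0],[0,0,0]], roll=[0,0,0,0])

```text
time_s: 22.2
tool_pos: [608.8, 93.8, 94.9]
tcp_rot: [0.986, -0.165, 0.0, -0.0]
wrist_force: [-5.0, -0.3, 15.7]
grip_width: 42.1
```

A hard stop shows at TCP z 94.9 (vertical force 4.3 → 15.7 N). I'll do one visual check.

```bash
python3 - <<'E'
from h import *
plan((608.8,93.7,95),-108.8)
def cr(n,P,w,h,k):
    im=camera(n);u,v=proj(cal(n),P).astype(int);x,y=max(u-w//2,0),max(v-h//2,0)
    print(n,"origin",x,y,"seat px",proj(cal(n),(608,94,90)).round(1),"col top",proj(cal(n),(608,94,118)).round(1));return cv2.resize(im[y:y+h,x:x+w],(400,300),interpolation=cv2.INTER_CUBIC)
a=cr("side",(608,94,100),80,60,5);b=cr("scene",(608,94,100),80,60,5);c=cr("wrist",(608,94,110),200,150,2);
d=cr("scene",(600,-100,0),320,240,1)
cv2.imwrite("pics/fin.png",np.vstack([np.hstack([a,b]),np.hstack([c,d])]))
E
```

```text
t 22.2 tcp [608.8  93.8  94.9] yaw_y -108.99 tilt 0.05 j6 1.95 w 42.07 F [-5.  -0.3 15.7]
shift tool mm [ 0.1  0.1 -0.1] units [ 0.001  0.002 -0.002]
roll deg -0.19 units -0.032
side origin 283 140 seat px [323.1 172.9] col top [323.3 167.1]
scene origin 308 178 seat px [348.2 209.5] col top [348.7 205.3]
wrist origin 221 187 seat px [321.4 244.7] col top [321.1 271.3]
scene origin 133 99 seat px [348.2 209.5] col top [348.7 205.3]
```

View pics/fin.png

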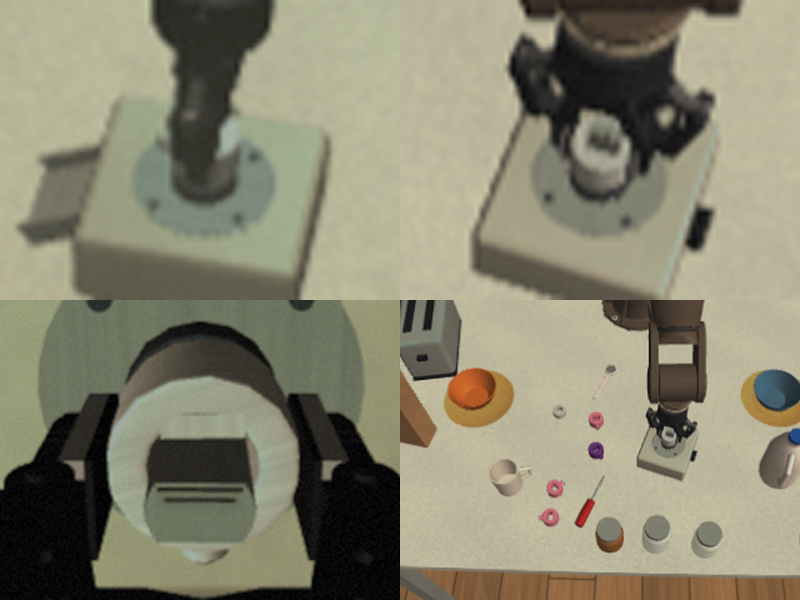

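The spindle stands through the slot, wrist panel (200,510), and the screw boss at (207,555) points to the chute. The collar sits on the bearing and the bystanders are where they were, so I'm handing in.

```bash
python3 - <<'E'
from h import *
plan((608.8,93.7,95),-108.8); print(close_job())
E
```

```text
t 22.4 tcp [608.8  93.8  94.9] yaw_y -109.0 tilt 0.05 j6 1.95 w 41.53 F [-6.1 -0.4 15. ]
shift tool mm [ 0.   0.1 -0.1] units [ 0.001  0.002 -0.001]
roll deg -0.2 units -0.033
the job is handed in; nothing more can be done
None
```

The collar is on the spindle, pushed fully down and held there in the gripper, with its set screw facing the chute, ready for you to tighten. I handed the job in at 22.4 s, and no verdict was reported.

- **Feeling the flats:** I pinched the spindle at the 20 N setting. The pads stood 13.1 mm apart, so they were square on the flats. I then turned the spindle about 47° to face the chute, and a wrist picture confirmed it.
- **Fitting the collar:** I gripped it by its clear sides at 45 N, turned it about 164° and lowered it. It went over the spindle without any catching force.
- **Pressing down:** The spring washer's push began at tool height of about 101 mm. The hard stop came at 94.9 mm, where the upward force rose from 4 to about 15 N.

**Last checks:**
- The tool's angle was 0.2° from the aim, and its tilt was 0.05°.
- The final pictures show the spindle through the slot and the screw boss towards the chute. The spacer and breakfast things look unmoved.

**Disagreements, none of which mattered:**
- The camera's estimate of the spindle axis was 1–2 mm off the one found by touch; I used the touch one.
- The grip width read about 42 mm on the 44 mm collar.
- A sideways force of about 6 N remained on the wrist at the end.

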